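Draw a telescopic drive shaft out to its second stop and hold it

TASK

Squeeze in the orange button on the black grip collar of the telescopic drive shaft and, with it kept in, pull the inner half straight out past the first stop to the second stop, as far as it will go, so that both the red and the green band show. It springs back if you let go, so finish while still holding the collar there with the button squeezed in, ready for a colleague to measure the shaft. Leave the other things on the bench where they are.

Things in the scene. Friction and masses are not known exactly. Their poses are not given: they have to be found in the camera images.
- stand: fixed stand (bolted down, plate 300 x 120 x 12 mm) carrying the telescopic shaft level, its axis 75 mm above the table. Origin: on the table below the centre of the black grip collar of the shut shaft. x axis: along the shaft, the way the inner half pulls out; z up; y axis: to the side of the orange button. Two green clamps, 118 mm high, at x -85 and -205 mm
- tube_mouth (a point): centre of the open end of the fixed yellow guard tube, axes as the stand's, 45 mm behind (-x) the collar's centre when shut. The tube is 60 mm across (black ring at the mouth 66) and runs back 215 mm to a ribbed yellow cone 114 mm across and a dark fork stub, which ends 368 mm behind this point
- grip (a point): centre of the black grip collar on the inner half, axes as the stand's; moves with it. Collar: block 50 mm long (x), 40 wide (y), 46 high, centre 75 mm above the table. Behind it an aluminium tube 36 mm across runs into the guard tube; ahead a dark steel fork 42 mm wide reaches 85 mm from this point. It slides only along x, does not turn, and is carried by the stand (0.6 to 1.1 kg)
- button_face (a point): centre of the outer face of the round orange release button, 21 mm across, in the middle of the collar's +y side; it stands 6 mm proud of the collar (26 mm from the collar's centre) when out. Closing the gripper across the collar along y presses it in flush; it springs out when let go. 40 to 80 N of grip keeps a firm hold
- button (a joint): how far the orange button is pressed in, m: 0 out, 0.006 flush with the collar, 0.007 at most; about 2 N to start and 5.5 N to be flush. The latch is free above 0.0045; with the button out the latch blocks the inner half at 0 (shut) and at 0.06
- inner (a joint): how far the inner half is pulled out, m: 0 shut and latched; 0.06 first stop (red band is out of the guard tube; the latch catches here if the button is out); 0.12 second stop, hard end of travel, no latch (green band out too). An inside spring pulls back, 3 N at 0 to 8 N at 0.12, with 1 N friction; let go, it runs back and locks at the first stop
- red_bin: bystander: open red stock bin with fittings, 140 x 100 x 70 mm high; origin at the centre of its underside, z up
- blue_bin: bystander: open blue stock bin with fittings, 140 x 100 x 70 mm high; origin at the centre of its underside, z up
- boot: bystander: black rubber boot, 96 mm across, 45 mm high; origin at the centre of its underside, z up
- cross: bystander: steel universal-joint cross, 70 x 70 x 32 mm high; origin at the centre of its underside, z up
- spanner: bystander: steel spanner lying flat along its x axis, about 180 mm long; origin under its middle, z up
- grease: bystander: grease can, 66 mm across, 90 mm high; origin at the centre of its underside, z up
- coupling: bystander: small brass hose coupling, 38 mm across, 34 mm high; origin at the centre of its underside, z up

How it is judged:
On the way, in this order (a step that is already met when the one before it is completed fails the run):
1. the button is squeezed in by the gripper while the shaft is still shut (value of joint button above 0.0045 m and contact force between the fingers and inner above 5 N and value of joint inner below 0.01 m), for 0.1 s.
2. the inner half is drawn past the first stop with the button kept in (value of joint button above 0.0045 m and contact force between the fingers and inner above 5 N and value of joint inner above 0.07 m), for 0.05 s.
At the end, for the whole second after the job is handed in: the inner half is out to the second stop (within 7 mm of the hard end, 0.12) and still, held there by the gripper (over 5 N of contact between fingers and inner half) with the button pressed in more than 4.5 mm, so that no latch carries it; every bystander is within 30 mm of where it began (value of joint button above 0.0045 m and contact force between the fingers and inner above 5 N and value of joint inner above 0.113 m and velocity of joint inner between -0.01 and 0.01 m/s and distance of each of red_bin, blue_bin, boot, cross, spanner, grease, coupling from where it was at the start of the episode below 0.03 m); the arm keeps its last pose, push and grip.
It fails at once if a bystander was knocked from its place (more than 30 mm) (distance of any of red_bin, blue_bin, boot, cross, spanner, grease, coupling from where it was at the start of the episode above 0.03 m).
It also fails if it takes over 32 s, if anything falls off the work surface, if the arm or the gripper's body presses on something with over 40 N, if the wrist force passes 120 N, or if a joint passes its speed limit or range.

ROBOT

A 6-joint arm with a two-finger parallel gripper is mounted at the origin on the work surface. World frame = base frame: x ahead of the robot, y to its left, z up, the work surface at z = 0. Lengths are in m, angles in rad, forces in N, time in s.
With the tool pointing down it reaches from about 0.35 to 0.775 m from the base axis. Payload 7.3 kg.
Tool frame: the origin (TCP) lies at the centre of the arm's flange, where the gripper is bolted on; the fingertips stand 178 mm ahead of it and the grasp point (between the pads) lies 159 mm ahead of it; z points along the fingers, y is the line along which they close (so a half turn about z gives the same grasp; the last joint's range is limited). The gripper opens to 92 mm and grips with 3 to 60 N. Pads are 19 mm wide; open, the fingers measure 130 mm over their backs; the gripper's body (75 mm by 190 mm) begins 47 mm behind the grasp point.
Start: joints at [-1.386, 0.342, 1.524, -0, 1.275, -0.146], TCP at [0.171, -0.497, 0.405] pointing down, gripper open.
Joint ranges: [-2.53, 2.53], [-0.77, 2.02], [0.04, 2.7], [-1, 4.14], [0.28, 2.66], [-3.11, 3.11]. Speed limits (rad/s): [2.57, 2.57, 3.14, 3.14, 3.14, 3.14].

INTERFACE

Orientations are given as [roll, pitch, yaw] about the fixed x, y, z axes, in that order (R = Rz(yaw) Ry(pitch) Rx(roll)).
In Python, from cell import telemetry, vision, ticket gives the robot as it stands.
- The arm moves only by the shell command python3 -m crank 'ROWS' [FORCE]. ROWS is JSON, a list of rows, each a list of 5 numbers: the gripper command: -1 is shut, 1 is fully open, values between are in proportion, then the shift along the tool's x, y, z in mm, then the turn about the tool's z in rad. In form: [[fingers, dx, dy, dz, roll], ...]. A call has 1 to 12 rows; each row is the pose to reach, as a shift and turn from the pose commanded when the call began, along the tool's axes at that moment; what a row does not reach only later rows make up. A row lasts 1/12 s, in which the tool goes at most 41.7 mm and 7.16 degrees, less where a joint would pass 70% of its speed; a pose out of reach is approached as far as the arm can. A call with a gripper value outside its range is refused whole. The fingers move at their own pace and stop on an object; FORCE is the grip in N (left out, the last holds). Time passes only in rows, so rows that repeat a pose let the fingers close. It gives the time, the measured TCP pose, the force, the opening and the grip force at its end, in the units of the state.
- telemetry.observe(): the state, without advancing time (a new reading comes with each control period).
- vision.read_camera(name): name is "side" or "top"; returns (picture, depth): 384x512x3 uint8, red, green, blue; 384x512 float32, m along the optical axis (not along the pixel's ray), 0 where there is no reading.
- vision.get_calibration(name): a dict with "camera_matrix" (3x3 intrinsics, pixels), "dist" ([k1, k2, p1, p2, k3] as OpenCV has them; the pictures are not rectified), "rvec" (rotation vector, rad) and "tvec" (3), from world to camera coordinates, as OpenCV has them. Camera axes: x right, y down, z forward; pixel columns grow to the right and rows downward; lengths in m; the calibration is good to about 2 mm. A picture is of the moment at which its call begins. get_calibration takes no time and is no camera call.
- ticket.hand_in(): hands the job in; it is judged then, once.
The state is a dict: "time": time; "qpos": joint angles; "qvel": joint speeds; "joint_efforts": joint torques, N m; "tool_pos": TCP position; "tool_rot": TCP orientation; "contact_force": force on the tool from outside, world axes, zero at the start; "torque": the same for the moment, N m; "opening": finger opening in m; "grip_force": force on a finger pad.
Only numpy, scipy, OpenCV 4.12 (cv2) and the standard library are available. Lean on these libraries where they do the work, as an engineer would, in place of code of your own. Each camera call takes 0.05 s, during which the arm holds its last target. There are 200 camera calls.

## Working session

There is one attempt and no reset: what is moved stays moved. The work goes in short steps, Python scripts to look and compute and a shell command to move; the robot and the scene stay as the last step left them, time stands still between calls to the robot, and variables do not carry over. Pictures are saved under pics/ and viewed, at most 10 in all, crops included, and the job is handed in when it is done.

```bash
mkdir -p pics
cat > h.py <<'E'
import numpy as np,cv2
from cell import telemetry,vision,ticket
def world(name,uv,depth):
    c=vision.get_calibration(name);K=np.array(c["camera_matrix"],float)
    R=cv2.Rodrigues(np.array(c["rvec"],float))[0];t=np.array(c["tvec"],float).ravel()
    p=cv2.undistortPoints(np.array(uv,float).reshape(-1,1,2),K,np.array(c["dist"],float)).reshape(-1,2)
    d=np.asarray(depth,float).reshape(-1,1)
    return (np.c_[p,np.ones(len(p))]*d-t)@R
def snap(name,tag):
    im,d=vision.read_camera(name);cv2.imwrite(f"pics/{tag}.png",im[:,:,::-1]);np.save(f"pics/{tag}.npy",d);return im,d
E
python3 - <<'E'
from h import *
a,_=snap("top","t0");b,_=snap("side","s0")
print(telemetry.observe())
E
```

```text
{'time': 0.1, 'qpos': array([-1.38598464e+00,  3.42675157e-01,  1.52487921e+00,  3.00078357e-05,
        1.27539117e+00, -1.45996806e-01]), 'qvel': array([-0.00086162, -0.00332371, -0.00255312,  0.00022445,  0.00019286,
       -0.00014518]), 'joint_efforts': array([ 1.76556321e-03, -4.32005882e+01, -2.44693029e+01,  7.19596515e-02,
        5.25688590e-02, -3.73398439e-05]), 'tool_pos': array([ 0.17053163, -0.49642413,  0.40411757]), 'tool_rot': array([-3.14025834e+00, -2.25206654e-04,  3.30799587e-01]), 'contact_force': array([ 0.20140386, -0.79616344, -0.4051909 ]), 'torque': array([ 0.0159114 ,  0.00713367, -0.0110226 ]), 'grip_force': 0.0, 'opening': 0.09203451078488595}
```

View pics/t0.png

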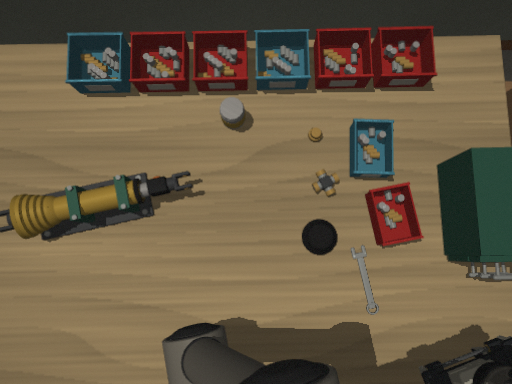

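View pics/s0.png

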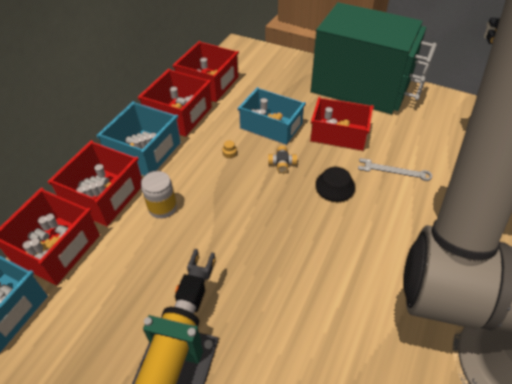

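The top view shows the collar near (155,187), with the fork pointing right to about (200,182). The route from the arm is clear. Next I measure with an enlarged crop.

Run:
```python
from h import *
im=cv2.imread("pics/t0.png");d=np.load("pics/t0.npy")
cv2.imwrite("pics/t0c.png",cv2.resize(im[160:220,100:210],None,fx=7,fy=7,interpolation=cv2.INTER_CUBIC))
u,v=np.meshgrid(np.arange(100,210),np.arange(160,220));uv=np.c_[u.ravel(),v.ravel()]
P=world("top",uv,d[160:220,100:210].ravel())
hsv=cv2.cvtColor(im,cv2.COLOR_BGR2HSV)[160:220,100:210].reshape(-1,3)
for q in [(150,187),(155,187),(160,186),(125,192),(100,198),(180,182),(190,185)]:
    print(q,world("top",[q],[d[q[1],q[0]]])[0].round(4))
m=(uv[:,0]>140)&(uv[:,0]<175)&(abs(P[:,2]-.098)<.006)
Q=P[m];print(m.sum());r=cv2.minAreaRect((Q[:,:2]*1000).astype(np.float32));print("collar",r, np.median(Q[:,2]))
m=(uv[:,0]>140)&(hsv[:,0]<14)&(hsv[:,1]>170)&(hsv[:,2]>120);print(np.c_[uv[m],P[m].round(3)][:20])
# shaft axis direction from ridge of everything high
m=(P[:,2]>.09)&(P[:,2]<.108)&(uv[:,0]<140);print("axis",cv2.fitLine((P[m,:2]).astype(np.float32),cv2.DIST_L2,0,.01,.01).ravel())
m=(P[:,2]>.06)&(uv[:,0]>168);print("fork",m.sum(),P[m].mean(0),cv2.minAreaRect((P[m,:2]*1000).astype(np.float32)))
```

```text
(150, 187) [0.5696 0.1691 0.1002]
(155, 187) [0.5703 0.1581 0.0943]
(160, 186) [0.572  0.1447 0.0982]
(125, 192) [0.5566 0.2274 0.1119]
(100, 198) [0.5442 0.2916 0.1025]
(180, 182) [0.5968 0.1121 0.0016]
(190, 185) [0.5743 0.071  0.09  ]
366
collar ((575.3290405273438, 151.51434326171875), (41.95523452758789, 87.14984893798828), 11.480029106140137) 0.09667263125304265
[[1.54e+02 1.77e+02 5.98e-01 1.64e-01 8.10e-02]
 [1.55e+02 1.77e+02 5.97e-01 1.60e-01 8.70e-02]
 [1.56e+02 1.77e+02 5.96e-01 1.56e-01 9.40e-02]]
axis [ 0.24746917 -0.9688958   0.5535522   0.2458895 ]
fork 306 [0.58028611 0.09513302 0.11413977] ((516.6307373046875, 0.67352294921875), (297.5896301269531, 74.19442749023438), 55.98344039916992)
```

View pics/t0c.png

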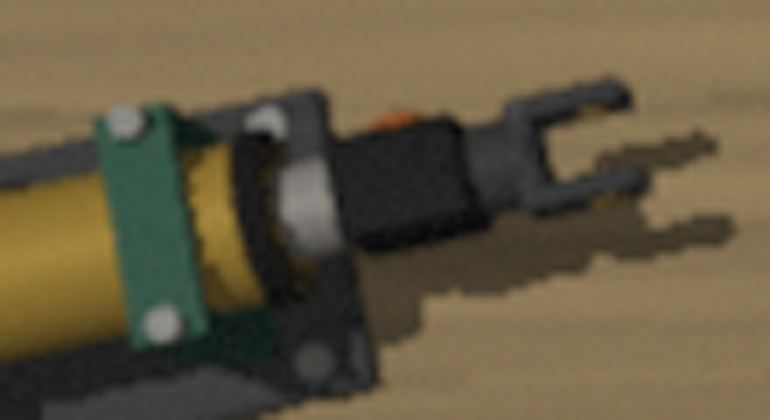

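Run:
```python
from h import *
def plane(uv,z):
    a=world("top",uv,np.full(len(uv),.5));b=world("top",uv,np.full(len(uv),1.));z=np.array(z)
    s=((z-a[:,2])/(b[:,2]-a[:,2]))[:,None];return a+s*(b-a)
c=lambda p:(100+(p[0]+.5)/7-.5,160+(p[1]+.5)/7-.5)
# collar top corners rear-far, front-far, front-near, rear-near ; bolts; prong tips
pts=[(333,140),(455,118),(472,212),(352,246),(125,120),(165,325),(622,93),(640,180),(397,114)]
P=plane([c(p) for p in pts],[.098]*4+[.12]*2+[.085]*2+[.08])
print((P*1000).round(0));C=P[:4].mean(0);print("C",C)
for n,q in(("bolts",P[4:6].mean(0)),("fork",P[6:8].mean(0))):
    v=(q-C)[:2];print(n,np.linalg.norm(v),np.degrees(np.arctan2(v[1],v[0])))
d=np.load("pics/t0.npy")
u,v=np.meshgrid(np.arange(100,210),np.arange(160,220));Q=world("top",np.c_[u.ravel(),v.ravel()],d[160:220,100:210].ravel())
# depth-based: side-to-side centre per slice along approx axis
e=np.array([.225,-.974]);n=np.array([.974,.225])
s=(Q[:,:2]-C[:2])@e;w=(Q[:,:2]-C[:2])@n
for lo in range(-150,100,10):
    m=(s*1000>=lo)&(s*1000<lo+10)&(Q[:,2]>.07)&(abs(w)<.07)
    if m.sum()>3:print(lo,m.sum(),(w[m].min()*1000).round(),(w[m].max()*1000).round(),Q[m,2].max().round(3))
```

```text
[[589. 177.  98.]
 [596. 134.  98.]
 [562. 127.  98.]
 [550. 170.  98.]
 [594. 244. 120.]
 [521. 229. 120.]
 [606.  76.  85.]
 [574.  69.  85.]
 [601. 159.  80.]]
C [0.57436278 0.15191971 0.098     ]
bolts 0.08626401948741425 101.28964884218556
fork 0.08091912756483358 -78.61592135623191
-150 58 -26.0 36.0 0.106
-140 97 -27.0 38.0 0.107
-130 100 -26.0 34.0 0.108
-120 99 -27.0 33.0 0.109
-110 72 -39.0 42.0 0.114
-100 138 -40.0 47.0 0.118
-90 159 -40.0 47.0 0.123
-80 196 -40.0 47.0 0.115
-70 94 -28.0 31.0 0.107
-60 108 -31.0 35.0 0.111
-50 110 -26.0 35.0 0.111
-40 57 -17.0 20.0 0.096
-30 56 -20.0 22.0 0.101
-20 76 -20.0 26.0 0.102
-10 78 -20.0 29.0 0.102
0 76 -20.0 28.0 0.102
10 73 -21.0 23.0 0.101
20 68 -17.0 19.0 0.1
30 52 -19.0 16.0 0.094
40 73 -20.0 22.0 0.097
50 39 -20.0 22.0 0.092
60 42 -21.0 21.0 0.094
70 38 -21.0 21.0 0.094
80 14 -19.0 18.0 0.093
```

```bash
python3 -m crank '[[1,593,-483,0,-1.438],[1,593,-483,0,-1.438],[1,593,-483,0,-1.438],[1,593,-483,0,-1.438],[1,593,-483,0,-1.438],[1,593,-483,0,-1.438],[1,593,-483,0,-1.438],[1,593,-483,0,-1.438],[1,593,-483,0,-1.438],[1,593,-483,0,-1.438],[1,593,-483,0,-1.438],[1,593,-483,0,-1.438]]' 50
```

```text
time: 1.1
tool_pos: [0.4351, -0.0698, 0.4046]
tool_rot: [-3.141, 0.0, 1.775]
contact_force: [0.4, -0.8, 0.0]
opening: 0.0918
grip_force: 0.0
```

```bash
python3 -m crank '[[1,190,180,0,0],[1,190,180,0,0],[1,190,180,0,0],[1,190,180,0,0],[1,190,180,0,0],[1,190,180,0,0],[1,190,180,0,0],[1,190,180,0,0],[1,190,180,0,0],[1,190,180,0,0]]'
```

```text
time: 1.93
tool_pos: [0.5733, 0.149, 0.4043]
tool_rot: [-3.14, 0.0, 1.768]
contact_force: [0.2, -0.7, -0.2]
opening: 0.0914
grip_force: 0.0
```

```bash
python3 -m crank '[[1,3,4,30,0],[1,3,4,60,0],[1,3,4,90,0],[1,3,4,120,0],[1,3,4,150,0],[1,3,4,166,0],[1,3,4,166,0],[1,3,4,166,0]]'; python3 -c "
from h import *
im,_=snap('side','s1');cv2.imwrite('pics/s1c.png',cv2.resize(im[190:384,90:300],None,fx=2.9,fy=2.9,interpolation=cv2.INTER_CUBIC))"
```

```text
time: 2.6
tool_pos: [0.5769, 0.1522, 0.2388]
tool_rot: [-3.14, 0.0, 1.767]
contact_force: [0.5, 1.5, 0.6]
opening: 0.0922
grip_force: 0.0
```

View pics/s1c.png

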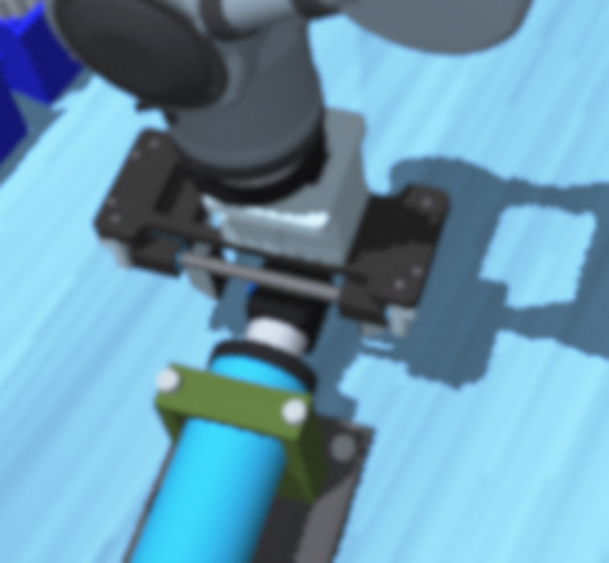

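The picture (blue and red swapped in this crop) shows the collar at about (285,300), between the open fingers. The gripper body clears the clamp. Next I close on it.

```bash
python3 -m crank '[[1,0,-2,0,0],[0,0,-2,0,0],[-0.2,0,-2,0,0],[-1,0,-2,0,0],[-1,0,-2,0,0],[-1,0,-2,0,0],[-1,0,-2,0,0],[-1,0,-2,0,0],[-1,0,-2,0,0],[-1,0,-2,0,0],[-1,0,-2,0,0],[-1,0,-2,0,0]]' 55
```

```text
time: 3.65
tool_pos: [0.5751, 0.1531, 0.2386]
tool_rot: [-3.141, 0.0, 1.769]
contact_force: [0.5, 0.3, -0.5]
opening: 0.0399
grip_force: 55.0
```

The opening is 39.9 mm, so the button is flush. I pull along -x of the tool.

```bash
python3 -m crank '[[-1,-4,0,0,0],[-1,-12,0,0,0],[-1,-22,0,0,0],[-1,-32,0,0,0],[-1,-42,0,0,0],[-1,-52,0,0,0],[-1,-62,0,0,0],[-1,-72,0,0,0],[-1,-82,0,0,0],[-1,-92,0,0,0],[-1,-100,0,0,0],[-1,-100,0,0,0]]'
```

```text
time: 4.65
tool_pos: [0.5951, 0.0547, 0.2386]
tool_rot: [3.141, -0.001, 1.768]
contact_force: [3.6, 7.4, -1.2]
opening: 0.0398
grip_force: 55.0
```

```bash
python3 -m crank '[[-1,-6,0,0,0],[-1,-12,0,0,0],[-1,-17,0,0,0],[-1,-20,0,0,0],[-1,-21,0,0,0],[-1,-21,0,0,0],[-1,-21,0,0,0],[-1,-21,0,0,0]]'; python3 -c "
from h import *
im,_=snap('side','s2');cv2.imwrite('pics/s2c.png',cv2.resize(cv2.imread('pics/s2.png')[190:384,90:300],None,fx=2.9,fy=2.9,interpolation=cv2.INTER_CUBIC))"
```

```text
time: 5.32
tool_pos: [0.5991, 0.0355, 0.2386]
tool_rot: [3.141, -0.002, 1.769]
contact_force: [3.7, 7.3, -1.9]
opening: 0.0395
grip_force: 55.0
```

View pics/s2c.png

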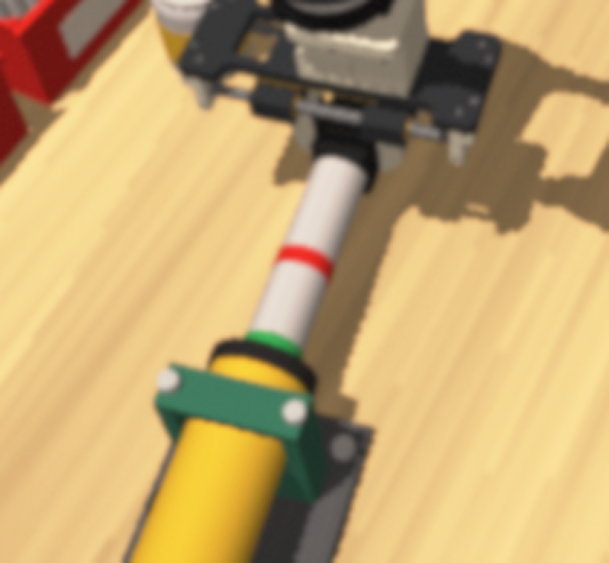

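The red band shows at (305,260) and the green one at (275,345), right at the mouth. The force has not risen yet, so I ease on to the hard stop.

```bash
python3 -m crank '[[-1,-1,0,0,0],[-1,-2,0,0,0],[-1,-3,0,0,0],[-1,-3,0,0,0],[-1,-3,0,0,0],[-1,-3,0,0,0]]'
```

```text
time: 5.87
tool_pos: [0.5993, 0.0345, 0.2386]
tool_rot: [3.141, -0.005, 1.77]
contact_force: [1.2, 18.8, 0.6]
opening: 0.0398
grip_force: 55.0
```

```bash
python3 -m crank '[[-1,0,0,0,0],[-1,0,0,0,0],[-1,0,0,0,0],[-1,0,0,0,0],[-1,0,0,0,0],[-1,0,0,0,0]]' && python3 -c "
from cell import ticket
print(ticket.hand_in())"
```

```text
time: 6.37
tool_pos: [0.5993, 0.0345, 0.2386]
tool_rot: [3.141, -0.005, 1.77]
contact_force: [0.9, 18.3, 0.5]
opening: 0.0399
grip_force: 55.0
the job is handed in; nothing more can be done
None
```

The job is handed in at 6.4 s: the inner half is against the second stop (about 121 mm of gripper travel, pull up to about 18 N), held at 55 N with the button flush, the red and green bands were showing just before the last millimetre, and no bystander was touched on the way as far as I could tell.

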